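Seat the adapter that fits and hold the block heater's sprung cover at the mark

TASK

Two look-alike metal tube adapters stand on the bench; only one fits the round port in the deck of the block heater. Seat that one fully home in the port and leave the other out of it, then lift the heater's sprung cover by its bar handle until its side pointer is level with the index tip on the arc beside it, and finish while still holding the cover there with the gripper, since it springs shut if let go. Do not shift the index or disturb the other things on the bench.

Things in the scene. Friction and masses are not known exactly. Their poses are not given: they have to be found in the camera images.
- station: White block heater fixed to the bench, 200 mm along its x, 305 mm along its y (-157 to +148 mm); origin on the bench under it. On its -y side a flat deck 115 mm wide, top 85 mm above the bench, holds the port; the rest is under the cover. Its place and yaw (up to 0.3 rad) vary.
- port (a point): Centre of the mouth of the round port in the deck, level with the deck top. Bore 26.5 mm, 42 mm deep, edge chamfered; at station (0, -120, 85) mm. Site axes are those of the station, z up. 100 mm from the closed cover's handle in +y.
- adapter_slim: Aluminium tube adapter standing upright, 56 mm tall, 0.09 kg: shank 24 mm diameter, 32 mm long, below a collar 34 mm diameter, 24 mm tall, with a dark disc on top. It fits the port: seated, its collar rests on the deck and its origin is 32 mm below the mouth. Origin: centre of the underside; z along its axis, up. Round about z.
- adapter_wide: The look-alike aluminium adapter: same collar and heights, but a shank of 29 mm diameter, which does not enter the port. Origin: centre of the underside. The two adapters may stand in either place.
- cover: Grey sprung cover, 184 x 168 x 14 mm, 0.35 kg. Origin on its hinge axis (at station 0, 125, 92 mm); axes as the station's when shut, as at the start. It opens by turning about its own -x: its -y edge rises. Range 0 to 1.3 rad. A spring shuts it: 0.54 Nm, plus 0.6 Nm per rad, plus its weight (0.28 Nm): 6 to 8 N at the handle.
- cover_hinge (a point): Point on the cover's hinge axis, at the middle of the width; the same as the cover's origin.
- cover_handle (a point): Middle of the steel bar handle on the cover: round, 10 mm diameter, 110 mm long along the cover's x, its centre 35 mm above the cover's top face, on two 8 mm posts 50 mm either side of the middle. At cover (0, -145, 42) mm. Pinch it across (along y) from above; it can turn between the fingers.
- pointer (a point): End of the short steel pointer rod (7 mm diameter) on the cover's +x side, at cover (100, -155, 0) mm. Site axes are those of the cover.
- mark (a point): Tip of the index beside the cover, at (103, -155, 0) mm in a frame on the hinge axis turned as the cover's must be: then the pointer end faces it 3 mm away, frames parallel. x along the hinge, -y out from the hinge. Index: black clamp block with a steel finger on an aluminium arc rod of 155 mm radius, 0.40 to 0.75 rad above shut, held by friction; do not move it.
- tube_rack: Orange tube rack 80 x 160 x 35 mm holding small tubes, loose bystander, leave it alone. Origin: centre of the underside.
- conical_tube: Clear 115 mm tube standing on its 34 mm red cap, loose bystander, leave it alone. Origin: centre of the underside.
- small_jar: Small squat jar, 44 mm wide, 50 mm tall, loose bystander, leave it alone. Origin: centre of the underside.
- reagent_bottle: Reagent bottle, 80 mm wide, 170 mm tall, blue cap, loose bystander, leave it alone. Origin: centre of the underside.
- tip_box: Tip box 85 x 120 x 62 mm with yellow lid, loose bystander, leave it alone. Origin: centre of the underside.
- pipette: Yellow and white hand pipette lying flat, about 275 mm long along its x, 26 mm wide, 24 mm tall, loose bystander, leave it alone. Origin: on the bench under it.
- dish: Flat round clear dish, 90 mm wide, 16 mm tall, loose bystander, leave it alone. Origin: centre of the underside.
There are look-alikes about, which are no part of the job. Leave any pink look-alike of the adapter_slim alone. Leave any green look-alike of the adapter_wide alone.

How it is judged:
By the outcome, as a careful person would: the job done as asked, in the order asked, and still so for the second after the job is handed in, while the arm keeps its last pose, push and grip.
It also fails if it takes over 51 s, if anything falls off the work surface, if the arm or the gripper's body presses on something with over 40 N, if the wrist force passes 120 N, or if a joint passes its speed limit or range.

ROBOT

A 6-joint arm with a two-finger parallel gripper is mounted at the origin on the work surface. World frame = base frame: x ahead of the robot, y to its left, z up, the work surface at z = 0. Lengths are in mm, angles in rad, forces in N, time in s.
With the tool pointing down it reaches from about 275 to 1000 mm from the base axis. Payload 8.4 kg.
Tool frame: the origin (TCP) lies on the centre line of the jaws, within the pads' length; the fingertips stand 25 mm ahead of it and the grasp point (between the pads) lies 6 mm ahead of it; z points along the fingers, y is the line along which they close (so a half turn about z gives the same grasp; the last joint's range is limited). The gripper opens to 85 mm and grips with 20 to 120 N. Pads are 22 mm wide; open, the fingers measure 114 mm over their backs; the gripper's body (76 mm by 85 mm) begins 54 mm behind the grasp point. The pads swing forward as they close: fully open they stand 13 mm farther back than shut.
Start: joints at [1.326, 0.353, 1.633, -0, 1.155, -0.002], TCP at [150.262, 606.671, 256.281] pointing down, gripper open.
Joint ranges: [-2.63, 2.63], [-0.92, 2.1], [0.06, 2.66], [-1.3, 4.44], [0, 2.69], [-3.02, 3.02]. Speed limits (rad/s): [2.22, 2.22, 2.79, 3.14, 3.14, 3.14].

INTERFACE

Orientations are given as [roll, pitch, yaw] about the fixed x, y, z axes, in that order (R = Rz(yaw) Ry(pitch) Rx(roll)).
In Python, from rig import r gives the robot as it stands.
- The arm moves only by the shell command python3 -m jog 'ROWS' [FORCE]. ROWS is JSON, a list of rows, each a list of 3 entries, a list of its own where there are three numbers: the turn, a rotation vector about the tool's x, y, z in rad, then the shift along the tool's x, y, z in m, then the opening, from -1 (shut) to 1 (fully open). In form: [[[rx, ry, rz], [x, y, z], gripper], ...]. A call has 1 to 12 rows; each row shifts and turns the commanded pose from where the row before left it, along the tool's axes as they then stand; what a row does not reach is not made up. A row lasts 1/10 s, in which the tool goes at most 50 mm and 8.59 degrees, less where a joint would pass 70% of its speed; a pose out of reach is approached as far as the arm can. A call with a gripper value outside its range is refused whole. The fingers move at their own pace and stop on an object; FORCE is the grip in N (left out, the last holds). Time passes only in rows, so rows that do not move let the fingers close. It gives the time, the measured TCP pose, the force, the opening and the grip force at its end, in the units of the state.
- r.sense(): the state, without advancing time (a new reading comes with each control period).
- r.grab_frame(name): name is "scene" or "top"; returns the picture (420x560x3 uint8, red, green, blue); there is no depth.
- r.camera_params(name): a dict with "fx", "fy", "cx", "cy" (pixels), "rvec" (rotation vector, rad) and "tvec" (3), from world to camera coordinates, as OpenCV has them. Camera axes: x right, y down, z forward; pixel columns grow to the right and rows downward; lengths in mm; the calibration is good to about 2 mm. A picture is of the moment at which its call begins. camera_params takes no time and is no camera call.
- r.sign_off(): hands the job in; it is judged then, once.
The state is a dict: "clock": time; "qpos": joint angles; "qvel": joint speeds; "joint_efforts": joint torques, N m; "eef_pos": TCP position; "tcp_rot": TCP orientation; "contact_force": force on the tool from outside, world axes, zero at the start; "wrist_torque": the same for the moment, N m; "opening": opening from 0.0 (shut) to 1.0 (fully open); "grasp_force": force on a finger pad.
Only numpy, scipy, OpenCV 4.12 (cv2) and the standard library are available. Lean on these libraries where they do the work, as an engineer would, in place of code of your own. Each camera call takes 0.05 s, during which the arm holds its last target. There are 200 camera calls.

## Working session

There is one attempt and no reset: what is moved stays moved. The work goes in short steps, Python scripts to look and compute and a shell command to move; the robot and the scene stay as the last step left them, time stands still between calls to the robot, and variables do not carry over. Pictures are saved under pics/ and viewed, at most 10 in all, crops included, and the job is handed in when it is done.

```bash
mkdir -p pics; ls
python3 - <<'E'
from rig import r
import cv2
for n in("scene","top"):
    im=r.grab_frame(n); cv2.imwrite(f"pics/{n}0.png",cv2.resize(im[:,:,::-1],(800,600),interpolation=cv2.INTER_CUBIC)); print(r.camera_params(n))
    cv2.imwrite(f"pics/raw_{n}.png",im[:,:,::-1])
print(r.sense())
E
```

```text
pics
{'fx': 408.03650629271624, 'fy': 408.03650629271624, 'cx': 273.93074641172615, 'cy': 207.02557102661265, 'rvec': array([ 1.8276147 ,  1.40423623, -0.69448616]), 'tvec': array([-135.5900586 , -209.52294568, 1796.98581121])}
{'fx': 539.8119284825285, 'fy': 539.8119284825285, 'cx': 278.12946172865264, 'cy': 212.717163383928, 'rvec': array([ 2.10981424, -2.17330907,  0.16658807]), 'tvec': array([  15.94983426,  558.62187069, 1504.54017065])}
{'clock': 0.1, 'qpos': array([ 1.32560666e+00,  3.53578934e-01,  1.63407796e+00, -2.54883935e-05,
        1.15523649e+00, -2.41703567e-03]), 'qvel': array([-0.00079554, -0.00257901, -0.00273062,  0.0015367 ,  0.00142362,
       -0.0016062 ]), 'joint_efforts': array([ 1.78440165e-03, -6.06353331e+01, -3.42818105e+01,  1.61510161e-05,
        4.07716812e-03, -1.86823996e-06]), 'eef_pos': array([150.16277773, 606.26184961, 255.62893371]), 'tcp_rot': array([-3.14029186e+00,  2.01616945e-05,  2.89883034e+00]), 'contact_force': array([-0.72043739, -0.17492425,  0.3519685 ]), 'wrist_torque': array([ 0.00035105,  0.02120124, -0.03803129]), 'grasp_force': 0.0, 'opening': 1.0008149760876388}
```

View pics/scene0.png

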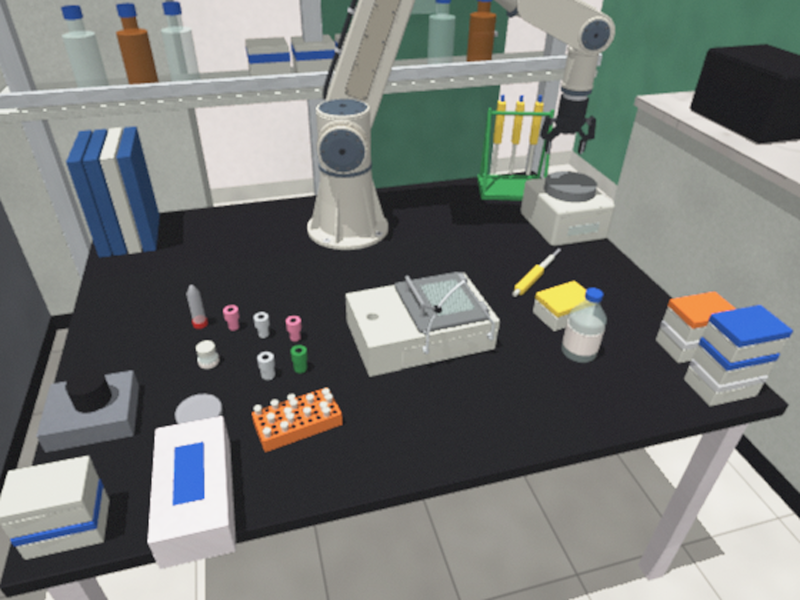

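View pics/top0.png

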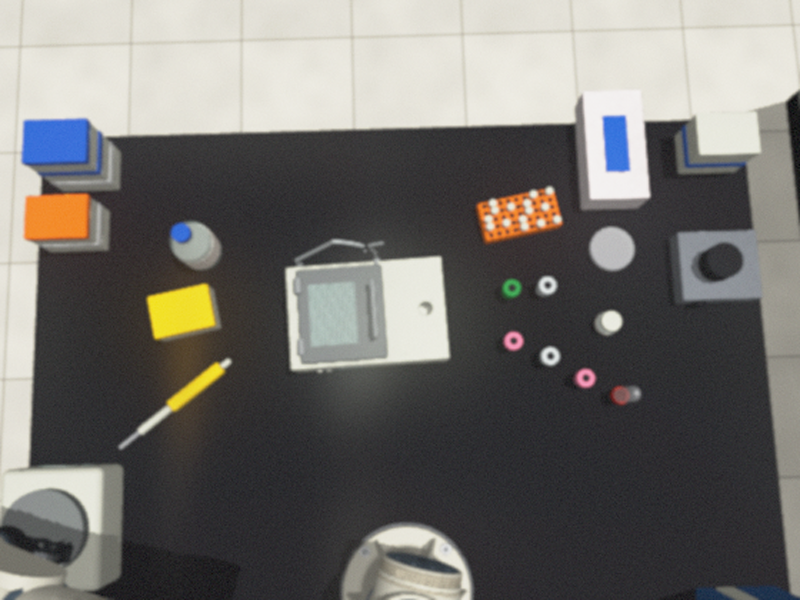

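Both views show two metal adapters, at about (547,285) and (550,355) in the top view. Pink ones are at (513,341) and (585,378), green at (512,288). The port is near (425,308) and the index arc on the far (+x) side. I'll enlarge the details next.

Run:
```python
import cv2,numpy as np
a=cv2.imread("pics/raw_scene.png");b=cv2.imread("pics/raw_top.png")
def c(im,x,y,w,h,s):return cv2.resize(im[y:y+h,x:x+w],None,fx=s,fy=s,interpolation=cv2.INTER_CUBIC)
cv2.imwrite("pics/c1.png",c(a,150,205,80,65,9))
# station: scene left, top right
cv2.imwrite("pics/c2.png",c(a,238,185,115,80,6.9))
cv2.imwrite("pics/c3.png",c(b,195,160,125,105,5.7))
```

```text
(no output)
```

View pics/c1.png

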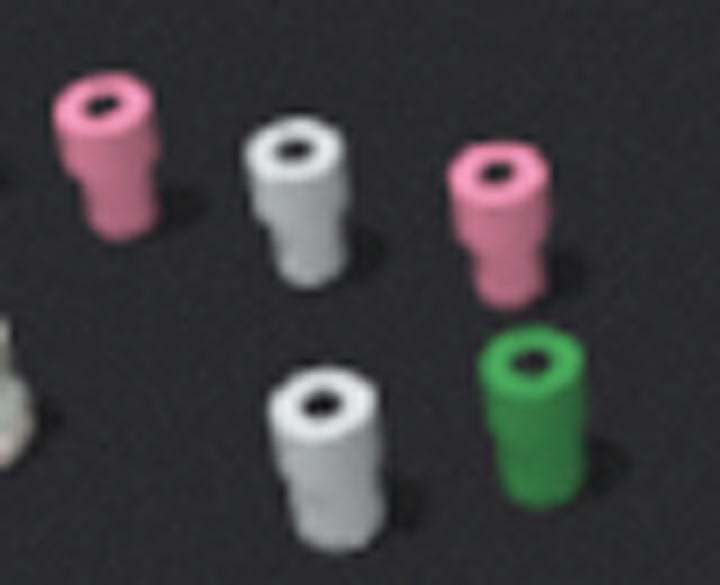

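View pics/c2.png

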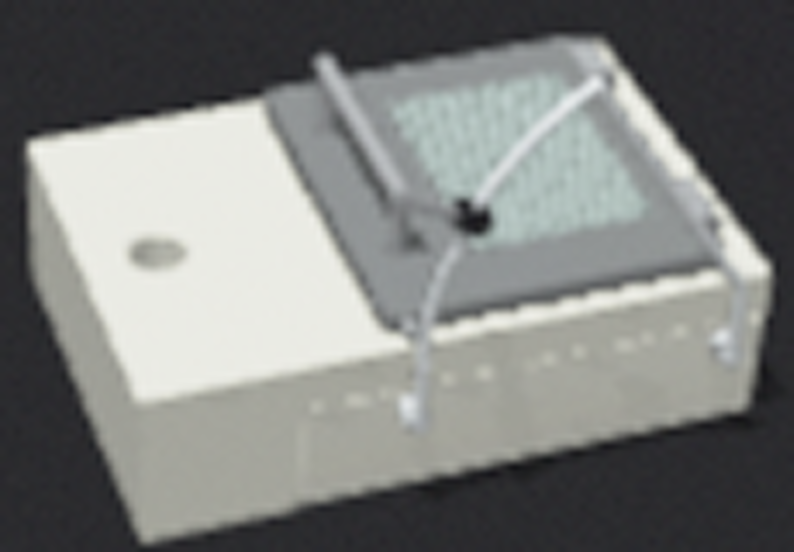

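View pics/c3.png

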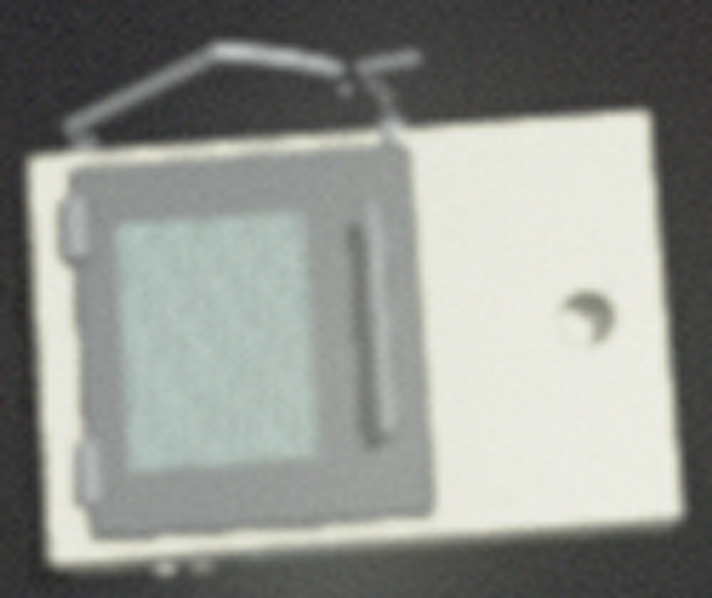

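c1: the upper-left white adapter (collar at (295,150)) has a narrow shank like the pink ones. The lower one (325,403) has a wide shank like the green, so slim is the one at (550,355) in the top view. c2 shows the port (158,253), clamp block (470,215) and a finger going left to about (405,203). c3 shows the deck corners (651,111) and (683,519), and the rear corners (28,155) and (50,562).

```bash
cat > h.py <<'E'
import numpy as np,cv2
from rig import r
from scipy.optimize import least_squares
C={n:r.camera_params(n) for n in("scene","top")}
def K(n):c=C[n];return np.array([[c["fx"],0,c["cx"]],[0,c["fy"],c["cy"]],[0,0,1]])
def proj(n,P):return cv2.projectPoints(np.atleast_2d(np.float64(P)),C[n]["rvec"],C[n]["tvec"],K(n),None)[0][:,0]
def ray(n,uv,z):
    R=cv2.Rodrigues(C[n]["rvec"])[0];o=-R.T@C[n]["tvec"];d=R.T@np.linalg.solve(K(n),[*uv,1]);return o+d*(z-o[2])/d[2]
def tri(uvs,z): # multi-view point at known z
    return least_squares(lambda p:np.concatenate([(proj(n,[*p,z])[0]-uv) for n,uv in uvs]),ray(*uvs[0],z)[:2])
def st(p,L):
    c,s=np.cos(p[2]),np.sin(p[2]);L=np.atleast_2d(L);return np.c_[p[0]+c*L[:,0]-s*L[:,1],p[1]+s*L[:,0]+c*L[:,1],L[:,2]]
def crop(x,y,s):return lambda u,v:np.array([x+(u+.5)/s-.5,y+(v+.5)/s-.5])
c1=crop(150,205,9);c2=crop(238,185,6.9);c3=crop(195,160,5.7)
full=crop(0,0,800/560)
E
python3 - <<'E'
from h import *
print("tcp proj check",proj("scene",[150,606,256])*800/560)
obs=[("top",c3(651,111),(100,-157,85)),("top",c3(683,517),(-100,-157,85)),("top",c3(28,155),(100,148,85)),("top",c3(50,562),(-100,148,85)),("top",c3(587,318),(0,-120,85)),
("scene",c2(28,147),(-100,-157,85)),("scene",c2(143,400),(100,-157,85)),("scene",c2(158,253),(0,-120,85)),("scene",c2(770,270),(100,148,85)),("scene",c2(148,543),(100,-157,0))]
f=lambda p:np.concatenate([proj(n,st(p,L))[0]-uv for n,uv,L in obs])
s=least_squares(f,[520,0,0],loss="soft_l1");p=s.x;print(p,np.round(f(p).reshape(-1,2),1));np.save("st.npy",p)
print("port",st(p,(0,-120,85)),"handle",st(p,(0,-20,134)))
hd=lambda n,f:None
inv2=lambda uv:((uv-[238,185]+.5)*6.9-.5).round(0);inv3=lambda uv:((uv-[195,160]+.5)*5.7-.5).round(0)
print("handle",inv2(proj("scene",st(p,(0,-20,134)))),inv3(proj("top",st(p,(0,-20,134)))))
for t in np.arange(.4,.8,.05):
    for x in(103,130):
        L=(x,125-155*np.cos(t),92+155*np.sin(t));print(round(t,2),x,inv2(proj("scene",st(p,L)))[0],inv3(proj("top",st(p,L)))[0])
for nm,a,b in(("slim",c1(295,150),full(550,355)),("wide",c1(325,403),full(547,285))):
    q=tri([("scene",a),("top",b)],56);print(nm,q.x,q.fun.round(1))
for nm,b in(("pink1",full(513,341)),("green",full(512,288)),("pink2",full(585,378))):print(nm,ray("top",b,56))
E
```

```text
tcp proj check [[563.82599922 148.66386465]]
[5.38338475e+02 6.58134860e+01 4.65094359e-02] [[-1.2  0.1]
 [-0.7 -0.4]
 [-0.   0.5]
 [ 0.   0.1]
 [-0.1 -0.2]
 [-0.3 -0.5]
 [-0.6  0.5]
 [-0.3 -0.3]
 [ 0.2  0.5]
 [-1.   0.1]]
port [[543.91759564 -54.0567497   85.        ]] handle [[539.26832863  45.83511341 134.        ]]
handle [[361. 129.]] [[379. 317.]]
0.4 103 [447. 228.] [357.  97.]
0.4 130 [470. 265.] [353.  41.]
0.45 103 [455. 214.] [350.  94.]
0.45 130 [478. 251.] [346.  38.]
0.5 103 [463. 200.] [342.  91.]
0.5 130 [487. 237.] [338.  35.]
0.55 103 [473. 186.] [333.  88.]
0.55 130 [496. 223.] [329.  32.]
0.6 103 [483. 172.] [323.  86.]
0.6 130 [506. 209.] [319.  29.]
0.65 103 [493. 158.] [313.  84.]
0.65 130 [517. 195.] [309.  27.]
0.7 103 [505. 145.] [302.  82.]
0.7 130 [529. 181.] [298.  24.]
0.75 103 [517. 132.] [290.  80.]
0.75 130 [541. 168.] [286.  22.]
slim [ 446.18726793 -297.08868879] [-0.2  0.2 -0.2  0.1]
wide [ 586.46329529 -299.38398375] [-0.2  0.1 -0.2  0. ]
pink1 [ 476.34321    -226.32386275   56.        ]
green [ 582.55978665 -229.91052239   56.        ]
pink2 [ 399.37651722 -363.5560944    56.        ]
```

```bash
cat >> h.py <<'E'
def plan(tgt,N,g,dyaw=0,start=None):
    """rows (rounded) from present pose to world tgt in N rows, turning dyaw (world)"""
    s=r.sense();p=np.array(s["eef_pos"]) if start is None else np.array(start[:3]);psi=s["tcp_rot"][2] if start is None else start[3]
    p0=p.copy();a=round(-dyaw/N,3);rows=[]
    for i in range(N):
        d=p0+(np.array(tgt)-p0)*(i+1)/N-p;c,s_=np.cos(psi),np.sin(psi)
        t=np.round(np.array([d[0]*c+d[1]*s_,d[0]*s_-d[1]*c,-d[2]])/1000,3 if i<N-1 else 4)
        rows.append(f"[[0,0,{a:g}],[{t[0]:g},{t[1]:g},{t[2]:g}],{g}]");t=t*1000
        p=p+[t[0]*c+t[1]*s_,t[0]*s_-t[1]*c,-t[2]];psi-=a
    print("["+",".join(rows)+"]");return [*p,psi]
E
python3 - <<'E'
from h import *
s=plan([298,155,250],11,1,-.96)
s=plan([446.2,-297.1,160],11,1,-.96,s)
E
```

```text
[[[0,0,0.087],[-0.023,-0.037,0.001],1],[[0,0,0.087],[-0.026,-0.034,0],1],[[0,0,0.087],[-0.029,-0.032,0.001],1],[[0,0,0.087],[-0.031,-0.03,0],1],[[0,0,0.087],[-0.034,-0.026,0.001],1],[[0,0,0.087],[-0.037,-0.024,0],1],[[0,0,0.087],[-0.038,-0.02,0.001],1],[[0,0,0.087],[-0.039,-0.017,0],1],[[0,0,0.087],[-0.041,-0.013,0.001],1],[[0,0,0.087],[-0.042,-0.01,0],1],[[0,0,0.087],[-0.0432,-0.0061,0.0006],1]]
[[[0,0,0.087],[-0.043,-0.002,0.008],1],[[0,0,0.087],[-0.043,0.001,0.008],1],[[0,0,0.087],[-0.043,0.005,0.009],1],[[0,0,0.087],[-0.043,0.009,0.008],1],[[0,0,0.087],[-0.041,0.013,0.008],1],[[0,0,0.087],[-0.04,0.016,0.008],1],[[0,0,0.087],[-0.039,0.019,0.008],1],[[0,0,0.087],[-0.037,0.023,0.008],1],[[0,0,0.087],[-0.034,0.026,0.009],1],[[0,0,0.087],[-0.033,0.029,0.008],1],[[0,0,0.087],[-0.0292,0.0312,0.008],1]]
```

```bash
python3 -m jog '[[[0,0,0.087],[-0.023,-0.037,0.001],1],[[0,0,0.087],[-0.026,-0.034,0],1],[[0,0,0.087],[-0.029,-0.032,0.001],1],[[0,0,0.087],[-0.031,-0.03,0],1],[[0,0,0.087],[-0.034,-0.026,0.001],1],[[0,0,0.087],[-0.037,-0.024,0],1],[[0,0,0.087],[-0.038,-0.02,0.001],1],[[0,0,0.087],[-0.039,-0.017,0],1],[[0,0,0.087],[-0.041,-0.013,0.001],1],[[0,0,0.087],[-0.042,-0.01,0],1],[[0,0,0.087],[-0.043,-0.006,0.001],1]]'
python3 -m jog '[[[0,0,0.087],[-0.043,-0.002,0.008],1],[[0,0,0.087],[-0.043,0.001,0.008],1],[[0,0,0.087],[-0.043,0.005,0.009],1],[[0,0,0.087],[-0.043,0.009,0.008],1],[[0,0,0.087],[-0.041,0.013,0.008],1],[[0,0,0.087],[-0.04,0.016,0.008],1],[[0,0,0.087],[-0.039,0.019,0.008],1],[[0,0,0.087],[-0.037,0.023,0.008],1],[[0,0,0.087],[-0.034,0.026,0.009],1],[[0,0,0.087],[-0.033,0.029,0.008],1],[[0,0,0.087],[-0.029,0.031,0.008],1],[[0,0,0],[0,0,0],1]]'
python3 - <<'E'
from h import *
print(r.sense()["qpos"])
s=plan([446.2,-297.1,60],5,1,0)
im=r.grab_frame("scene");a=im[180:290,130:250,::-1];cv2.imwrite("pics/d1.png",cv2.resize(a,None,fx=5,fy=5,interpolation=cv2.INTER_CUBIC))
E
```

```text
clock: 1.2
eef_pos: [298.1, 154.0, 250.4]
tcp_rot: [3.141, 0.0, 1.939]
contact_force: [0.3, -0.2, -0.1]
opening: 1.001
grasp_force: 0.0
clock: 2.4
eef_pos: [447.5, -300.5, 159.2]
tcp_rot: [3.14, 0.001, 0.979]
contact_force: [-0.3, 0.7, 0.4]
opening: 1.0
grasp_force: 0.0
[-5.93695845e-01  3.36941979e-01  1.90501204e+00 -8.67175376e-04
  8.98226218e-01 -1.74715521e-03]
[[[0,0,0],[0,-0.001,0.02],1],[[0,0,0],[0.001,-0,0.02],1],[[0,0,0],[0,-0.001,0.02],1],[[0,0,0],[0.001,-0,0.019],1],[[0,0,0],[0.0001,-0.0009,0.0202],1]]
```

```bash
python3 -m jog '[[[0,0,0],[0,-0.001,0.02],1],[[0,0,0],[0.001,0,0.02],1],[[0,0,0],[0,-0.001,0.02],1],[[0,0,0],[0.001,0,0.019],1],[[0,0,0],[0,-0.001,0.02],1],[[0,0,0],[0,0,0],1],[[0,0,0],[0,0,0],1]]' 40
python3 - <<'E'
from h import *
s=plan([446.2,-297.1,60],1,1,0)
im=r.grab_frame("top");a=im[170:300,330:470,::-1];cv2.imwrite("pics/d2.png",cv2.resize(a,None,fx=4.5,fy=4.5,interpolation=cv2.INTER_CUBIC))
E
```

```text
clock: 3.15
eef_pos: [444.5, -292.1, 61.6]
tcp_rot: [-3.14, -0.0, 0.986]
contact_force: [0.5, 1.1, -0.3]
opening: 0.999
grasp_force: 0.0
[[[0,0,0],[-0.0032,0.0042,0.0016],1]]
```

```bash
python3 -m jog '[[[0,0,0],[-0.003,0.004,0.0015],1],[[0,0,0],[0,0,0],1],[[0,0,0],[0,0,0],-1],[[0,0,0],[0,0,0],-1],[[0,0,0],[0,0,0],-1],[[0,0,0],[0,0,0],-1],[[0,0,0],[0,0,0],-1],[[0,0,0],[0,0,0],-1]]' 40
python3 - <<'E'
from h import *
im=r.grab_frame("scene");a=im[180:290,130:250,::-1];cv2.imwrite("pics/d3.png",cv2.resize(a,None,fx=5,fy=5,interpolation=cv2.INTER_CUBIC))
print(r.sense()["eef_pos"])
s=plan([446.2,-297.1,170],4,-1,0)
s=plan([543.9,-54.1,170],8,-1,0.5,s)
E
```

```text
clock: 4.0
eef_pos: [446.5, -297.6, 60.0]
tcp_rot: [-3.142, 0.0, 0.985]
contact_force: [-0.8, -0.1, 5.5]
opening: 0.38
grasp_force: 39.5
[ 446.47709245 -297.62173393   59.99562259]
[[[0,0,0],[0,-0,-0.028],-1],[[0,0,0],[0,-0,-0.027],-1],[[0,0,0],[0,-0,-0.028],-1],[[0,0,0],[0.0003,-0.0005,-0.027],-1]]
[[[0,0,-0.062],[0.032,-0.007,-0],-1],[[0,0,-0.062],[0.032,-0.004,-0],-1],[[0,0,-0.062],[0.033,-0.003,-0],-1],[[0,0,-0.062],[0.033,-0,-0],-1],[[0,0,-0.062],[0.033,0.001,-0],-1],[[0,0,-0.062],[0.032,0.003,-0],-1],[[0,0,-0.062],[0.032,0.006,-0],-1],[[0,0,-0.062],[0.0322,0.0074,-0],-1]]
```

View pics/d3.png

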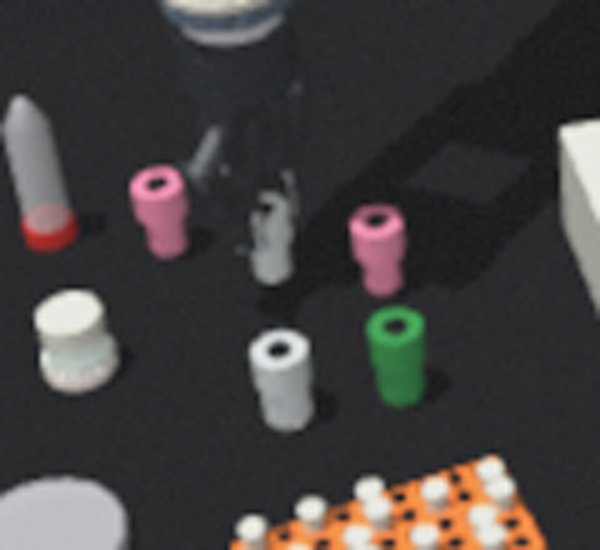

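The slim adapter at (270,230) is held by its collar, and nothing else has moved. Next: lift and carry.

```bash
python3 -m jog '[[[0,0,0],[0,0,-0.028],-1],[[0,0,0],[0,0,-0.028],-1],[[0,0,0],[0,0,-0.028],-1],[[0,0,0],[0,0,-0.028],-1]]'
python3 -m jog '[[[0,0,-0.062],[0.032,-0.007,0],-1],[[0,0,-0.062],[0.032,-0.004,0],-1],[[0,0,-0.062],[0.033,-0.003,0],-1],[[0,0,-0.062],[0.033,0,0],-1],[[0,0,-0.062],[0.033,0.001,0],-1],[[0,0,-0.062],[0.032,0.003,0],-1],[[0,0,-0.062],[0.032,0.006,0],-1],[[0,0,-0.062],[0.032,0.007,0],-1],[[0,0,0],[0,0,0],-1],[[0,0,0],[0,0,0],-1],[[0,0,0],[0,0,0],-1]]'
python3 - <<'E'
from h import *
plan([543.9,-54.1,150],2,-1,0)
for n,(x,y) in(("scene",(225,160)),("top",(240,170))):
    im=r.grab_frame(n)[y:y+80,x:x+80,::-1];cv2.imwrite(f"pics/e_{n}.png",cv2.resize(im,None,fx=5,fy=5,interpolation=cv2.INTER_CUBIC))
cv2.imwrite("pics/e.png",np.hstack([cv2.imread("pics/e_scene.png"),cv2.imread("pics/e_top.png")]))
ax=lambda z:proj("scene",[*r.sense()["eef_pos"][:2],z])
i=lambda uv,x,y:((uv-[x,y]+.5)*5-.5).round(0)
z=r.sense()["eef_pos"][2];print("bottom, collar low expected",i(ax(z-60),225,160),i(ax(z-28),225,160),"port",i(proj("scene",[543.9,-54.1,85]),225,160))
E
```

```text
clock: 4.45
eef_pos: [446.2, -297.4, 172.5]
tcp_rot: [-3.141, -0.0, 0.985]
contact_force: [0.3, 0.1, -2.8]
opening: 0.379
grasp_force: 40.1
clock: 5.55
eef_pos: [543.1, -55.3, 171.5]
tcp_rot: [-3.141, 0.0, 1.48]
contact_force: [-0.4, 0.6, -1.4]
opening: 0.382
grasp_force: 40.2
[[[0,0,0],[0.001,0,0.011],-1],[[0,0,0],[0.0003,0.0006,0.0105],-1]]
bottom, collar low expected [[175. 274.]] [[174. 234.]] port [[178. 307.]]
```

View pics/e.png

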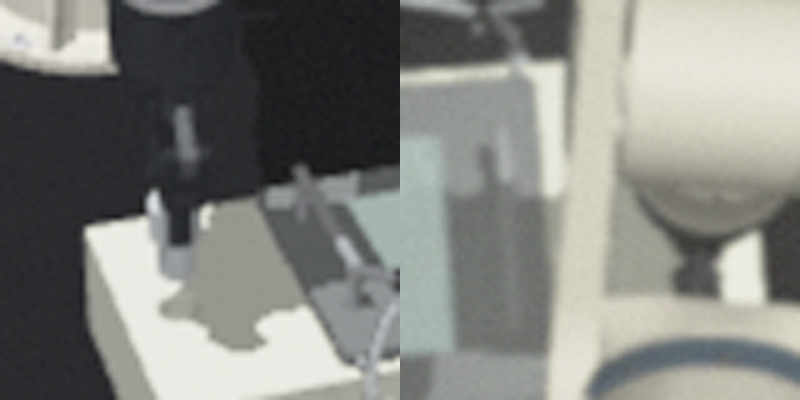

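The held adapter's lower end shows at (175,270) in the scene crop, as predicted, right above the port. I'll lower to just above the mouth and then feel for the fit.

```bash
python3 -m jog '[[[0,0,0],[0.001,0.0005,0.011],-1],[[0,0,0],[0,0,0.009],-1],[[0,0,0],[0,0,0],-1],[[0,0,0],[0,0,0],-1]]'
python3 -m jog '[[[0,0,0],[0,0,0.003],-1],[[0,0,0],[0,0,0.003],-1],[[0,0,0],[0,0,0.002],-1],[[0,0,0],[0,0,0.002],-1],[[0,0,0],[0,0,0.001],-1],[[0,0,0],[0,0,0],-1],[[0,0,0],[0,0,0],-1]]'; python3 -c "
from rig import r
print(r.sense()['wrist_torque'],r.sense()['eef_pos'])"
```

```text
clock: 6.05
eef_pos: [543.8, -53.9, 151.1]
tcp_rot: [-3.14, 0.0, 1.481]
contact_force: [0.9, 0.2, -1.3]
opening: 0.382
grasp_force: 40.2
clock: 6.75
eef_pos: [544.3, -53.8, 140.8]
tcp_rot: [3.142, 0.0, 1.481]
contact_force: [0.5, 0.2, -1.3]
opening: 0.381
grasp_force: 40.2
[ 0.05259594 -0.00535732 -0.00253391] [544.2960403  -53.82414564 140.80729651]
```

No contact force with the end about 4 mm below the mouth, so it has entered. Continuing down.

```bash
python3 -m jog '[[[0,0,0],[0,0,0.003],-1],[[0,0,0],[0,0,0.004],-1],[[0,0,0],[0,0,0.004],-1],[[0,0,0],[0,0,0.004],-1],[[0,0,0],[0,0,0.003],-1],[[0,0,0],[0,0,0.002],-1],[[0,0,0],[0,0,0],-1]]'
python3 -c "
from rig import r
print(r.sense()['wrist_torque'],r.sense()['eef_pos'])"
```

```text
clock: 7.45
eef_pos: [544.0, -53.8, 120.4]
tcp_rot: [-3.141, 0.0, 1.481]
contact_force: [0.2, 0.3, -1.4]
opening: 0.385
grasp_force: 40.2
[-0.00035875  0.02210147  0.01437557] [544.04561233 -53.79201375 120.41609726]
```

```bash
python3 -m jog '[[[0,0,0],[0,0,0.003],-1],[[0,0,0],[0,0,0.002],-1],[[0,0,0],[0,0,0.001],-1],[[0,0,0],[0,0,0.001],-1],[[0,0,0],[0,0,0.001],-1],[[0,0,0],[0,0,0],-1]]'
```

```text
clock: 8.05
eef_pos: [544.3, -53.8, 113.1]
tcp_rot: [3.142, 0.0, 1.481]
contact_force: [-1.6, 0.4, 3.0]
opening: 0.379
grasp_force: 40.5
```

```bash
python3 -m jog '[[[0,0,0],[0,0,0.0005],-1],[[0,0,0],[0,0,0.0005],-1],[[0,0,0],[0,0,0],-1]]'
```

```text
clock: 8.35
eef_pos: [544.3, -53.8, 113.0]
tcp_rot: [3.141, -0.0, 1.481]
contact_force: [-5.5, 0.6, 14.1]
opening: 0.382
grasp_force: 41.8
```

```bash
python3 -m jog '[[[0,0,0],[0,0,0],0.2],[[0,0,0],[0,0,0],0.2],[[0,0,0],[0,0,0],0.2],[[0,0,0],[0,0,0],0.2],[[0,0,0],[0,0,-0.01],0.2],[[0,0,0],[0,0,-0.03],0.2],[[0,0,0],[0,0,-0.04],0.2],[[0,0,0],[0,0,-0.02],0.2],[[0,0,0],[0,0,0],0.2]]'
python3 - <<'E'
from h import *
s=r.sense();print(s["qpos"]);p=np.load("st.npy");h=st(p,(0,-20,134))[0]
plan([*h[:2],205],11,0.2,p[2]-s["tcp_rot"][2])
im=r.grab_frame("scene")[160:240,225:305,::-1];cv2.imwrite("pics/f.png",cv2.resize(im,None,fx=5,fy=5,interpolation=cv2.INTER_CUBIC))
E
```

```text
clock: 9.25
eef_pos: [546.2, -54.0, 215.6]
tcp_rot: [3.135, 0.0, 1.481]
contact_force: [0.3, -0.0, 0.4]
opening: 0.6
grasp_force: 0.0
[-1.01274890e-01  2.76776614e-01  1.84120656e+00 -2.60211180e-05
  1.01737616e+00 -1.12933327e-02]
[[[0,0,0.13],[0.009,-0.001,0.001],0.2],[[0,0,0.13],[0.009,-0.003,0.001],0.2],[[0,0,0.13],[0.008,-0.004,0.001],0.2],[[0,0,0.13],[0.008,-0.004,0.001],0.2],[[0,0,0.13],[0.007,-0.006,0.001],0.2],[[0,0,0.13],[0.006,-0.007,0.001],0.2],[[0,0,0.13],[0.005,-0.007,0.001],0.2],[[0,0,0.13],[0.005,-0.008,0.001],0.2],[[0,0,0.13],[0.003,-0.009,0.001],0.2],[[0,0,0.13],[0.002,-0.008,0.001],0.2],[[0,0,0.13],[0.0013,-0.0095,0.0006],0.2]]
```

View pics/f.png

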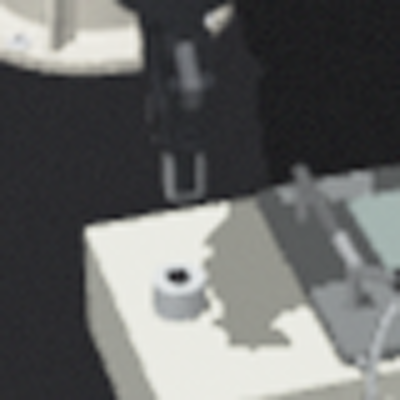

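The collar sits flush on the deck, with its top at (178,276), so it is seated. On to the handle.

```bash
python3 -m jog '[[[0,0,0.13],[0.009,-0.001,0.001],0.2],[[0,0,0.13],[0.009,-0.003,0.001],0.2],[[0,0,0.13],[0.008,-0.004,0.001],0.2],[[0,0,0.13],[0.008,-0.004,0.001],0.2],[[0,0,0.13],[0.007,-0.006,0.001],0.2],[[0,0,0.13],[0.006,-0.007,0.001],0.2],[[0,0,0.13],[0.005,-0.007,0.001],0.2],[[0,0,0.13],[0.005,-0.008,0.001],0.2],[[0,0,0.13],[0.003,-0.009,0.001],0.2],[[0,0,0.13],[0.002,-0.008,0.001],0.2],[[0,0,0.13],[0.0015,-0.0095,0.0005],0.2],[[0,0,0],[0,0,0],0.2]]'
python3 -m jog '[[[0,0,0],[0,0,0],0.2],[[0,0,0],[0,0,0],0.2],[[0,0,0],[0,0,0],0.2]]'
python3 - <<'E'
from h import *
s=r.sense();p=np.load("st.npy");h=st(p,(0,-20,134))[0]
plan([*h[:2],142],4,0.2,p[2]-s["tcp_rot"][2])
E
```

```text
clock: 10.5
eef_pos: [536.6, 46.8, 200.0]
tcp_rot: [-3.141, 0.002, 0.05]
contact_force: [0.1, 0.4, 0.3]
opening: 0.597
grasp_force: 0.0
clock: 10.8
eef_pos: [537.4, 45.7, 201.1]
tcp_rot: [3.142, 0.0, 0.052]
contact_force: [0.3, -0.5, 0.0]
opening: 0.601
grasp_force: 0.0
[[[0,0,0.001],[0,-0,0.015],0.2],[[0,0,0.001],[0.001,-0,0.015],0.2],[[0,0,0.001],[0,-0,0.014],0.2],[[0,0,0.001],[0.0008,-0,0.0151],0.2]]
```

```bash
python3 -m jog '[[[0,0,0.005],[0,0,0.015],0.2],[[0,0,0],[0.001,0,0.015],0.2],[[0,0,0],[0,0,0.014],0.2],[[0,0,0],[0.001,0,0.015],0.2],[[0,0,0],[0,0,0],0.2],[[0,0,0],[0,0,0],-1],[[0,0,0],[0,0,0],-1],[[0,0,0],[0,0,0],-1],[[0,0,0],[0,0,0],-1],[[0,0,0],[0,0,0],-1],[[0,0,0],[0,0,0],-1],[[0,0,0],[0,0,0],-1]]' 60
```

```text
clock: 12.0
eef_pos: [540.0, 46.5, 142.9]
tcp_rot: [-3.141, -0.001, 0.046]
contact_force: [-0.6, 3.0, 5.4]
opening: 0.089
grasp_force: 58.9
```

Run:
```python
import numpy as np
R=np.hypot(145,42);a=np.arctan2(42,145)
t=np.linspace(0,.40,9);y=-R*np.cos(a+t);z=R*np.sin(a+t)
for i in range(8):print(round(t[i+1],2),np.round([-(y[i+1]-y[i]),-(z[i+1]-z[i])],1))
```

```text
0.05 [-2.3 -7.2]
0.1 [-2.6 -7.1]
0.15 [-3.  -6.9]
0.2 [-3.3 -6.8]
0.25 [-3.7 -6.6]
0.3 [-4.  -6.4]
0.35 [-4.3 -6.2]
0.4 [-4.6 -6. ]
```

```bash
python3 -m jog '[[[0,0,0],[0,-0.0023,-0.0072],-1],[[0,0,0],[0,-0.0026,-0.0071],-1],[[0,0,0],[0,-0.003,-0.0069],-1],[[0,0,0],[0,-0.0033,-0.0068],-1],[[0,0,0],[0,-0.0037,-0.0066],-1],[[0,0,0],[0,-0.004,-0.0064],-1],[[0,0,0],[0,-0.0043,-0.0062],-1],[[0,0,0],[0,-0.0046,-0.006],-1],[[0,0,0],[0,0,0],-1],[[0,0,0],[0,0,0],-1]]'
python3 - <<'E'
from h import *
out=[]
for n,(x,y),s in(("scene",(275,180),8),("top",(225,150),8)):
    im=np.mean([r.grab_frame(n) for _ in range(4)],0)[y:y+50,x:x+48,::-1]
    out.append(cv2.resize(im,None,fx=s,fy=s,interpolation=cv2.INTER_CUBIC))
cv2.imwrite("pics/g.png",np.clip(np.hstack(out),0,255))
p=np.load("st.npy")
for t in(.35,.4,.45,.5):
  for x in(100,103):
    L=(x,125-155*np.cos(t),92+155*np.sin(t))
    print(t,x,((proj("scene",st(p,L))-[275,180]+.5)*8-.5).round(0),((proj("top",st(p,L))-[225,150]+.5)*8-.5+[384,0]).round(0))
E
```

```text
clock: 13.0
eef_pos: [538.7, 72.7, 196.1]
tcp_rot: [3.139, -0.001, 0.047]
contact_force: [5.1, -8.5, -2.5]
opening: 0.091
grasp_force: 58.5
0.35 100 [[212. 316.]] [[656. 228.]]
0.35 103 [[214. 321.]] [[655. 220.]]
0.4 100 [[220. 300.]] [[647. 224.]]
0.4 103 [[222. 304.]] [[646. 216.]]
0.45 100 [[228. 283.]] [[636. 221.]]
0.45 103 [[231. 288.]] [[636. 212.]]
0.5 100 [[238. 267.]] [[625. 217.]]
0.5 103 [[241. 272.]] [[624. 208.]][ WARN:0@13.111] global loadsave.cpp:1063 imwrite_ Unsupported depth image for selected encoder is fallbacked to CV_8U.
```

View pics/g.png

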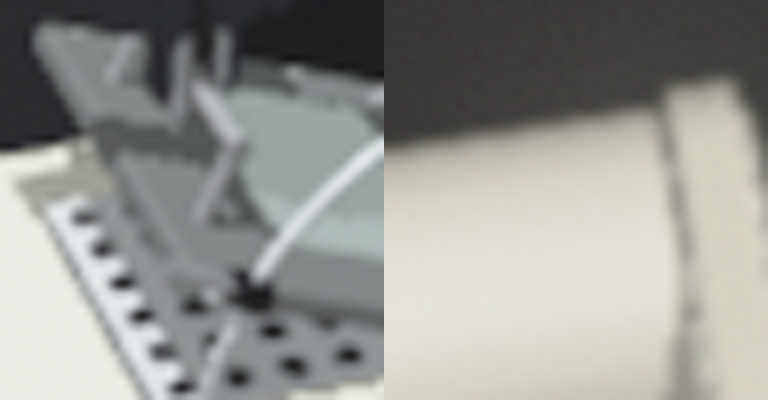

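Run:
```python
from h import *
p=np.load("st.npy")
arc=[c2(*q) for q in[(485,192),(520,150),(560,112),(596,84),(452,245),(433,290),(421,340)]]
P=lambda x,t,n="scene",R=155:proj(n,st(p,(x,125-R*np.cos(t),92+R*np.sin(t))))[0]
ts=np.linspace(-.3,1.4,800)
def f(v):
    C=np.array([P(v[0],t,R=v[1]) for t in ts[::4]]);return [np.min(np.hypot(*(C-a).T)) for a in arc]
for R in(155,):
    s=least_squares(lambda v:f([v[0],R]),[115],diff_step=.01);print(R,s.x,np.round(s.fun,2))
s2=least_squares(f,[115,155],diff_step=.01);print("free R",s2.x,np.round(s2.fun,2))
for fn in("pics/raw_scene.png",):
    g=cv2.imread(fn).max(2).astype(float)
    w=np.clip(75-g[205:226,296:318],0,None);yy,xx=np.mgrid[205:226,296:318];c=np.array([(w*xx).sum(),(w*yy).sum()])/w.sum();print("block",c,w.sum()/75)
    print(g[208:224,290:316].astype(int))
q=least_squares(lambda v:P(v[0],v[1])-c,[115,.48]);print("block x,t",q.x)
for x in(s.x[0],112,115,118):
    q=least_squares(lambda v:P(x,v[0])-c,[.48]);print("t on arc",x,q.x,q.fun)
for t in(.45,.5):print(t,P(115,t,"top"),P(103,t,"top"),((P(115,t,"top")-[195,160]+.5)*5.7-.5))
```

```text
155 [112.18103954] [0.21 0.09 0.13 0.18 0.14 0.16 0.3 ]
free R [114.63183437 156.88436435] [0.14 0.17 0.   0.15 0.19 0.09 0.15]
block [306.21122995 216.45989305] 4.986666666666666
[[ 93 121 168 189 176 153 145 151 159 175 195 193 196 192 189 201 192 194
  192 173 197 221 211 180 185 194]
 [109  95 143 182 188 165 148 149 151 167 188 187 189 194 187 195 192 188
  194 191 217 214 191 185 181 195]
 [123  92 117 161 188 181 156 146 150 159 163 180 187 196 192 188 186 182
  202 218 214 186 186 194 187 195]
 [137 109  92 128 172 190 169 149 151 151 147 182 192 195 191 181 188 187
  211 216 187 176 179 196 190 195]
 [150 137 107  97 150 176 169 155 151 151 151 166 179 189 194 186 190 205
  214 194 172 183 186 195 192 195]
 [150 151 123  90 130 150 148 147 150 153 156 149 170 165 151 151 169 211
  203 183 183 195 192 197 192 189]
 [151 149 137 110 116 133 132 133 139 144 148 148 166 142  81  53 133 177
  160 181 193 196 193 189 187 182]
 [151 150 150 123 118 126 123 132 136 131 133 136 139 134  96  49  86 105
   93 169 192 196 199 187 188 186]
 [150 151 150 136 132 130 117 135 148 144 141 14
[... 559 characters left out ...]
149 143 155
  150 145 149 151 151 151 149 151]
 [149 150 151 151 147 145 144 147 150 149 151 147 175 187 164 150 150 151
  150 148 150 151 150 149 151 151]
 [141 149 150 152 150 151 151 151 150 148 146 168 186 165 149 149 150 150
  150 149 150 150 149 151 150 151]]
block x,t [116.52236531   0.49316473]
t on arc 112.18103954306069 [0.48379124] [-0.77672744 -0.47897461]
t on arc 112 [0.48339227] [-0.80913348 -0.49852951]
t on arc 115 [0.4899195] [-0.27229469 -0.17013477]
t on arc 118 [0.49627264] [0.26421613 0.16733628]
0.45 [255.69801107 171.66987541] [256.01011369 176.03366984] [348.32866308  68.86828985]
0.5 [254.26410402 171.1783424 ] [254.57586085 175.56228102] [340.15539289  66.06655166]
```

```bash
python3 -m jog '[[[0,0,0],[0,-0.0044,-0.0052],-1],[[0,0,0],[0,-0.0046,-0.005],-1],[[0,0,0],[0,0,0],-1],[[0,0,0],[0,0,0],-1],[[0,0,0],[0,0,0],-1]]'
python3 - <<'E'
from h import *
s=r.sense();print(s["eef_pos"],s["contact_force"])
p=np.load("st.npy")
im=np.mean([r.grab_frame("scene") for _ in range(8)],0);np.save("im1.npy",im)
a=cv2.imread("pics/raw_scene.png").astype(float);b=im[:,:,::-1]
x,y=288,198
out=[cv2.resize(i[y:y+32,x:x+24],None,fx=16,fy=16,interpolation=cv2.INTER_CUBIC) for i in(a,b)]
cv2.imwrite("pics/k.png",np.clip(np.hstack(out),0,255).astype(np.uint8))
for t in(.45,.48,.51):
  for xx in(92,100,103,115):
    print(t,xx,((proj("scene",st(p,(xx,125-155*np.cos(t),92+155*np.sin(t))))[0]-[x,y]+.5)*16-.5).round(0))
E
```

```text
clock: 13.9
eef_pos: [538.3, 81.1, 206.1]
tcp_rot: [3.138, -0.001, 0.047]
contact_force: [4.3, -9.4, -2.8]
opening: 0.089
grasp_force: 58.8
[538.29493059  81.12503947 206.06916821] [ 4.33895829 -9.36976424 -2.76894279]
0.45 92 [234. 254.]
0.45 100 [249. 279.]
0.45 103 [255. 288.]
0.45 115 [279. 326.]
0.48 92 [246. 234.]
0.48 100 [261. 259.]
0.48 103 [267. 269.]
0.48 115 [290. 307.]
0.51 92 [258. 215.]
0.51 100 [273. 240.]
0.51 103 [279. 249.]
0.51 115 [303. 287.]
```

View pics/k.png

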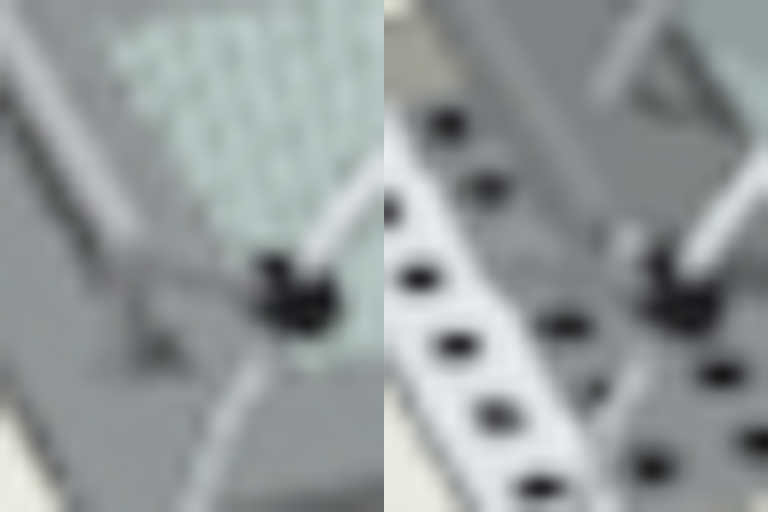

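Run:
```python
from h import *
p=np.load("st.npy");k=crop(288,198,16)
P=lambda v,n:proj(n,st(p,(v[0],125-v[1]*np.cos(v[2]),92+v[1]*np.sin(v[2]))))[0]
for a,b in(((420,56),(135,250)),((420,56),(160,258)),((358,71),(250,290)),((345,88),(270,265)),((348,72),(300,302))):
    q=least_squares(lambda v:np.r_[P(v,"top")-c3(*a),P(v,"scene")-k(*b)],[112,165,.48]);print(a,b,q.x.round(3),q.fun.round(2))
im=np.load("im1.npy").max(2).astype(int);print(im[208:222,298:312])
```

```text
(420, 56) (135, 250) [113.66  194.295   0.489] [-0.85 -0.22 -0.96  0.05]
(420, 56) (160, 258) [114.729 191.835   0.486] [-1.59 -0.42 -1.81  0.09]
(358, 71) (250, 290) [111.866 162.507   0.478] [ 0.04  0.01  0.05 -0.  ]
(345, 88) (270, 265) [104.511 155.995   0.491] [ 0.01  0.    0.01 -0.  ]
(348, 72) (300, 302) [113.306 154.878   0.478] [-0.72 -0.2  -0.82  0.05]
[[130 142 141 134 131 131 131 131 130 130 131 125 174 217]
 [124 134 144 139 131 131 131 131 131 130 130 153 212 212]
 [119 129 140 141 134 132 131 131 131 131 157 202 207 167]
 [124 125 131 129 135 134 127 128 130 140 193 213 174 135]
 [138 126 122 112 146 164 132 112 121 174 210 185 141 129]
 [147 135 127 117 153 163 115  79 128 199 198 144 119 122]
 [138 133 133 132 147 135  81  47 129 175 149 105 102 105]
 [133 129 130 133 138 134  95  47  85 104  82  85  97  97]
 [137 126 132 136 126 112  82  46  39  38  44  90 117 115]
 [102  90 105 134 135 108  66  37  34  34  43 108 141 141]
 [ 62  39  62 122 145 134 111  76  49  42  74 127 146 147]
 [115 110 115 135 143 151 150 126 111  98 105 126 141 147]
 [145 145 146 146 145 166 163 147 138 111  90  90 111 138]
 [171 144 133 118 150 188 171 145 137  96  40  31  83 131]]
```

Run:
```python
from h import *
from scipy.ndimage import map_coordinates as mc
p=np.load("st.npy")
def P(x,y,z,t):
    Y=np.cos(t)*y+np.sin(t)*z; Z=-np.sin(t)*y+np.cos(t)*z
    return proj("scene",st(p,(x,125+Y,92+Z)))[0]
a=cv2.imread("pics/raw_scene.png").max(2).astype(float);b=np.load("im1.npy").max(2)
off=np.arange(-4,4.01,.5);n=np.array([.85,-.526])
print(off)
def prof(im,y,z,t,xs):
    return np.mean([mc(im,(P(x,y,z,t)[None]+off[:,None]*n).T[::-1],order=1) for x in xs],0).round(0).astype(int)
print("handle shut",prof(a,-145,42,0,np.arange(28,46)))
for t in(.46,.475,.49):print("handle",t,prof(b,-145,42,t,np.arange(28,46)),((P(40,-145,42,t+.01)-P(40,-145,42,t))@n).round(2))
print("pointer shut",prof(a,-155,0,0,np.arange(94,100)))
for t in(.46,.475,.49):print("ptr",t,prof(b,-155,0,t,np.arange(93,99)))
print("tip .485",prof(b,-155,0,.485,[103,105]),prof(a,-155,0,.485,[103,105]))
for x in range(90,112,2):print(x,prof(b,-155,0,.475,[x]))
```

```text
[-4.  -3.5 -3.  -2.5 -2.  -1.5 -1.  -0.5  0.   0.5  1.   1.5  2.   2.5
  3.   3.5  4. ]
handle shut [143 131 114 101 102 120 146 168 182 185 178 165 155 149 148 150 152]
handle 0.46 [ 89  94 108 126 138 144 149 159 173 183 186 180 169 160 153 148 140] 0.47
handle 0.475 [ 99 116 133 141 145 152 165 178 186 185 176 165 156 149 143 134 123] 0.47
handle 0.49 [124 137 143 148 157 171 183 187 181 171 160 151 145 136 126 115 106] 0.47
pointer shut [229 231 228 223 212 191 171 158 158 164 159 155 160 168 169 168 159]
ptr 0.46 [128 131 132 133 134 138 143 144 144 138 124 113 105 105 115 124 136]
ptr 0.475 [131 132 133 134 137 144 147 151 148 134 122 115 113 119 125 134 139]
ptr 0.49 [132 133 132 136 144 151 156 154 141 128 121 119 124 128 133 135 138]
tip .485 [135 132 129 127 128 124 109  88  68  54  78 112 139 167 190 193 203] [144 137 131 128 128 124 110  89  70  63  96 138 166 191 207 208 210]
90 [133 133 131 126 120 125 138 150 156 156 142 131 128 129 130 131 131]
92 [132 133 133 129 126 135 149 155 161 158 143 130 127 127 130 131 132]
94 [130 131 133 133 135 143 152 159 164 147 134 127 121 122 127 131 134]
96 [130 131 133 134 139 147 147 151 147 133 119 113 110 118 124 133 138]
98 [132 133 134 136 140 142 139 137 123 110 103  95 101 116 123 143 152]
100 [133 135 134 135 138 138 136 120  98  87  81  75 102 121 140 160 174]
102 [129 136 132 131 132 133 129 110  88  68  60  78 109 135 161 183 190]
104 [130 134 131 125 123 124 116 104  82  62  52  88 123 149 180 197 198]
106 [132 135 133 124 116 109 100  89  73  53  65  97 134 159 186 189 198]
108 [131 137 133 120 110  97  87  75  60  51  69  97 123 154 171 171 173]
110 [135 142 133 118  98  84  73  62  49  50  64  84 107 131 139 147 143]
```

```bash
python3 -m jog '[[[0,0,0],[0,-0.0013,-0.0013],-1],[[0,0,0],[0,0,0],-1],[[0,0,0],[0,0,0],-1]]'
python3 - <<'E'
from h import *
from scipy.ndimage import map_coordinates as mc
p=np.load("st.npy")
def P(x,y,z,t):
    Y=np.cos(t)*y+np.sin(t)*z; Z=-np.sin(t)*y+np.cos(t)*z
    return proj("scene",st(p,(x,125+Y,92+Z)))[0]
b=np.mean([r.grab_frame("scene") for _ in range(8)],0).max(2);a=cv2.imread("pics/raw_scene.png").max(2).astype(float)
off=np.arange(-4,4.01,.5);n=np.array([.85,-.526])
def prof(im,y,z,t,xs):
    return np.mean([mc(im,(P(x,y,z,t)[None]+off[:,None]*n).T[::-1],order=1) for x in xs],0).round(0).astype(int)
print("handle .485",prof(b,-145,42,.485,np.arange(28,46)));print("ptr .485",prof(b,-155,0,.485,[92,94]))
for x in(100,102,104,106,108,110,112,114,116,118,120):print(x,prof(b,-155,0,.485,[x]))
# arc bias: perpendicular to arc is different; lever line (dir -y) in k coords gives t
for t in(.475,.485,.495):
  m=np.array([-.34,.94])
  print("lever",t,np.mean([mc(a,(P(113,-y,0,t)[None]+off[:,None]*m).T[::-1],order=1) for y in range(165,190,2)],0).round(0).astype(int))
s=r.sense();print(s["eef_pos"],s["contact_force"],s["clock"])
E
```

```text
clock: 14.6
eef_pos: [538.2, 82.3, 207.4]
tcp_rot: [3.138, -0.001, 0.047]
contact_force: [5.0, -10.3, -3.2]
opening: 0.09
grasp_force: 58.8
handle .485 [105 123 139 146 148 152 162 176 185 185 176 163 152 143 137 128 118]
ptr .485 [141 143 140 132 129 132 140 155 169 160 148 133 123 124 127 130 131]
100 [133 135 135 138 135 128 115 104 100  98  95 101 112 120 142 159 171]
102 [135 133 133 135 136 130 111  90  74  73  76 105 122 144 166 181 192]
104 [134 131 128 127 128 125 108  87  66  50  78 112 138 169 193 194 204]
106 [134 132 126 118 117 109  98  82  60  55  88 128 151 179 195 199 199]
108 [135 136 124 114 104  94  83  68  49  64  93 124 156 179 180 186 179]
110 [139 135 120 106  92  81  70  55  50  64  87 111 140 154 159 158 148]
112 [145 136 123 102  78  66  56  45  45  55  72  93 112 120 128 128 120]
114 [144 139 127 107  82  58  44  40  40  39  52  71  83  88 100 107 103]
116 [146 144 132 116  92  67  45  36  36  37  38  46  60  70  87  96 102]
118 [152 150 140 125 101  75  55  42  36  36  37  41  43  68  89 100 104]
120 [160 156 151 135 111  87  61  45  40  36  37  41  52  77 101 109 114]
lever 0.475 [168 163 158 154 152 149 143 136 133 134 138 140 141 139 135 131 126]
lever 0.485 [174 169 163 158 154 151 149 143 136 133 134 137 141 141 139 135 131]
lever 0.495 [177 174 170 163 158 153 151 149 143 137 133 134 137 141 142 140 136]
[538.22956027  82.30377476 207.32008218] [ 4.68235691 -9.96665999 -2.1718673 ] 15.0
```

```bash
python3 -c "
from rig import r
print(r.sign_off())"
```

```text
the job is handed in; nothing more can be done
None
```

I seated the slim adapter fully home in the port and left the wide one on the bench. The job is handed in with the gripper holding the cover at about 0.483 rad, level with the index tip by my estimate of 0.485 rad (good to roughly 1–2 mm at the pointer).

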